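# Hang a spacer in the cell holder that is open wide enough and hold the tile flush on it

## Robot

A 6-joint arm with a two-finger parallel gripper is mounted at the origin on the work surface. World frame = base frame: x ahead of the robot, y to its left, z up, the work surface at z = 0. Lengths are in m, angles in rad, forces in N, time in s.
With the tool pointing down it reaches from about 0.325 to 0.85 m from the base axis. Payload 4.4 kg.
Tool frame: the origin (TCP) lies at the very end of the fingers, on their centre line; the grasp point (between the pads) lies 19 mm behind it; z points along the fingers, y is the line along which they close (so a half turn about z gives the same grasp; the last joint's range is limited). The gripper opens to 94 mm and grips with 3 to 60 N. Pads are 16 mm wide; open, the fingers measure 119 mm over their backs; the gripper's body (75 mm by 177 mm) begins 78 mm behind the grasp point.
Start: joints at [1.119, 0.207, 1.542, -0, 1.393, -0.15], TCP at [0.171, 0.549, 0.205] pointing down, gripper open.
Joint ranges: [-2.73, 2.73], [-0.86, 2.22], [0.23, 2.46], [-1.11, 4.25], [0.08, 2.63], [-2.82, 2.82]. Speed limits (rad/s): [2.79, 2.79, 3.14, 3.14, 3.14, 3.14].

## Interface

Orientations are given as a unit quaternion [w, x, y, z].
In Python, from station import manip gives the robot as it stands.
- The arm moves only by the tool jog_arm, never from a script. Its argument "increments" is a list of rows, each an object with "slide": the shift along the tool's x, y, z in cm, a list of three; "angular": the turn, a rotation vector about the tool's x, y, z in rad, a list of three. A call has 1 to 8 rows; each row is the pose to reach, as a shift and turn from the pose commanded when the call began, along the tool's axes at that moment; what a row does not reach only later rows make up. A row lasts 1/8 s, in which the tool goes at most 62.5 mm and 10.7 degrees, less where a joint would pass 70% of its speed; a pose out of reach is approached as far as the arm can. A call with a gripper value outside its range is refused whole. "claw" is the closure, from 0 (fully open) to 1 (shut), set as the call begins (left out, the last holds). The fingers move at their own pace and stop on an object; "grip_force" is the grip in N (left out, the last holds). Time passes only in rows, so rows that repeat a pose let the fingers close. It gives the time, the measured TCP pose, the force, the opening and the grip force at its end, in the units of the state.
- manip.get_state(): the state, without advancing time (a new reading comes with each control period).
- manip.camera(name): name is "side" or "top"; returns the picture (384x512x3 uint8, red, green, blue); there is no depth.
- manip.calibration(name): a dict with "intrinsics" (3x3 intrinsics, pixels), "D" ([k1, k2, p1, p2, k3] as OpenCV has them; the pictures are not rectified), "rvec" (rotation vector, rad) and "tvec" (3), from world to camera coordinates, as OpenCV has them. Camera axes: x right, y down, z forward; pixel columns grow to the right and rows downward; lengths in m; the calibration is good to about 2 mm. A picture is of the moment at which its call begins. calibration takes no time and is no camera call.
- manip.sign_off(): hands the job in; it is judged then, once.
The state is a dict: "time_s": time; "qpos": joint angles; "qd": joint speeds; "tau": joint torques, N m; "tool_pos": TCP position; "orientation": TCP orientation; "ft_force": force on the tool from outside, world axes, zero at the start; "torque": the same for the moment, N m; "gripper_width": opening from 0.0 (shut) to 1.0 (fully open); "grip_force": force on a finger pad.
Only numpy, scipy, OpenCV 4.12 (cv2) and the standard library are available. Lean on these libraries where they do the work, as an engineer would, in place of code of your own. Each camera call takes 0.05 s, during which the arm holds its last target. There are 200 camera calls.

## Task

Of the three cell holders on the bench only one has a gap between its tile and its bar that is wide enough for a leg of the U-shaped spacer: hang the spacer over that holder's bar, square to it and about midway along, one leg down in the gap, and let go of it. Then push that holder's round push pad in against its spring until the tile is pressed firmly and flush against the spacer leg and the leg against the bar, and finish while still holding the tile pressed, without touching the spacer. Leave the other things on the bench where they are.

Things in the scene. Friction and masses are not known exactly. Their poses are not given: they have to be found in the camera images.
- holder_a: Cell holder fixed to the bench, gap between tile and bar 22 mm: wide enough. Base 150 x 90 x 12 mm. Origin: centre of its underside. From -x to +x, roughly away from the robot (yaw up to 0.2 rad): push pad (68 mm to -x of origin), guide block (36 mm wide, 78 mm high, 12 to 30 mm to -x), white tile (64 mm wide, 35 to 85 mm above bench, +x face at +20 mm), bar.
- holder_b: Cell holder like holder_a, origin and axes alike, but its gap is only 6 mm: too narrow. Pad face 52 mm to -x of the origin.
- holder_c: Cell holder like holder_a, origin and axes alike, but its gap is only 4 mm: too narrow. Pad face 50 mm to -x of the origin.
- holder_a_bar (a point): Middle of the top face of holder_a's level steel bar, 90 mm above the bench, 50 mm to +x of the holder's origin. Bar 16 mm square, 90 mm long along the holder's y, on two posts as thick as the bar or less under its ends (inner faces 33 mm either side of the middle). Axes as the holder's.
- holder_a_pad (a point): Centre of the front (-x) face of holder_a's push pad: an aluminium disc 32 mm across, 8 mm thick, centre 60 mm above the bench. Pushing it along the holder's +x moves the tile towards the bar, against a spring: 3 N at first, 6 N after 12 mm, then solid when the leg is clamped.
- holder_a_plunger (a joint): Travel of holder_a's tile towards the bar, m: 0 = sprung back (gap 22 mm), 0.012 = flush on a 10 mm spacer leg that lies against the bar, 0.021 = end of travel.
- spacer_center (a point): Centre, half-way up, of the loose spacer: an upside-down U, 87 mm tall, 34 mm wide (y), 0.1 to 0.2 kg, standing on its legs. Legs 10 mm thick (x), 45 mm long, 22 mm apart (clear, along x), both alike: either may go in the gap. Bridge 42 mm (x), 8 mm thick, its underside 1.5 mm above this point. Hung on the bar, this point is 88.5 mm above the bench.
- spacer_grip (a point): Centre of the black grip block on top of the spacer's bridge: 20 (x) x 34 (y) x 34 (z) mm; 70 mm above the spacer's feet, its top 17 mm above this point. Axes as the spacer's.
- jar_center (a point): Bystander: lidded jar, 52 mm across, 85 mm tall; this is its centre.
- beaker_center (a point): Bystander: open beaker, 68 mm across, 90 mm tall; its centre.
- dish_center (a point): Bystander: flat dish, 86 mm across, 14 mm tall; its centre.
- wrench_grip (a point): Bystander: small wrench 140 mm long lying on the bench; a point on its handle.
- weight_center (a point): Bystander: brass weight, 34 mm across, 50 mm tall; its centre.
- glasses_center (a point): Bystander: safety glasses, about 140 x 140 mm and 45 mm tall; near their centre.
Not all that is in view belongs to the job. There is more than one size of the part that bears spacer_center; the job needs the largest.

How it is judged:
By the outcome, as a careful person would: the job done as asked, in the order asked, and still so for the second after the job is handed in, while the arm keeps its last pose, push and grip.
It also fails if it takes over 58 s, if anything falls off the work surface, if the arm or the gripper's body presses on something with over 40 N, if the wrist force passes 120 N, or if a joint passes its speed limit or range.

## Working session

There is one attempt and no reset: what is moved stays moved. The work goes in short steps, Python scripts to look and compute and a tool call to move; the robot and the scene stay as the last step left them, time stands still between calls to the robot, and variables do not carry over. Pictures are saved under pics/ and viewed, at most 10 in all, crops included, and the job is handed in when it is done.

Besides the shell and the picture viewer there is one more tool, called after ">>>" as name([rows], argument=value, ...), one row to a line, values as JSON. jog_arm: Moves the arm, as the interface text tells. Its arguments: {"type":"object","properties":{"increments":{"type":"array","items":{"type":"object","properties":{"slide":{"type":"array","items":{"type":"number"}},"angular":{"type":"array","items":{"type":"number"}}}}},"claw":{"type":"number"},"grip_force":{"type":"number"}},"required":["increments"]}

```bash
mkdir -p pics
python3 - <<'E'
from station import manip
import cv2
for n in("side","top"):
    im=manip.camera(n); cv2.imwrite(f"pics/{n}0.png",im[:,:,::-1])
    c=manip.calibration(n); print(n,{k:__import__('numpy').round(v,4).tolist() for k,v in c.items()})
print(manip.get_state())
E
```

```text
side {'intrinsics': [[352.2237, 0.0, 249.3167], [0.0, 352.2237, 194.5295], [0.0, 0.0, 1.0]], 'D': [-0.0191, 0.0, 0.0, 0.0, 0.0], 'rvec': [2.2373, -0.2927, 0.1172], 'tvec': [-0.4739, 0.1756, 0.9351]}
top {'intrinsics': [[393.837, 0.0, 254.0223], [0.0, 393.837, 190.5917], [0.0, 0.0, 1.0]], 'D': [0.0106, 0.0, 0.0, 0.0, 0.0], 'rvec': [2.1321, -2.1737, 0.1608], 'tvec': [0.0511, 0.5171, 1.0928]}
{'time_s': 0.1, 'qpos': array([ 1.11847693e+00,  2.07333879e-01,  1.54282072e+00, -1.04006077e-05,
        1.39348814e+00, -1.50494709e-01]), 'qd': array([-2.57233941e-04, -2.72577533e-03, -1.79244572e-03,  5.81725528e-04,
       -1.35892347e-03, -9.89619355e-05]), 'tau': array([ 5.26220028e-04, -3.71861136e+01, -2.82296491e+01,  7.01167993e-02,
        3.11501243e-02, -7.17096782e-05]), 'tool_pos': array([0.17061292, 0.54833614, 0.20440287]), 'orientation': array([-2.99410733e-04,  1.50339179e-01,  9.88633947e-01, -9.80351025e-04]), 'ft_force': array([-0.12489543, -0.13105379,  0.3383523 ]), 'torque': array([ 0.00152918,  0.00152032, -0.02971603]), 'grip_force': 0.0, 'gripper_width': 0.9994470730894023}
```

View pics/side0.png

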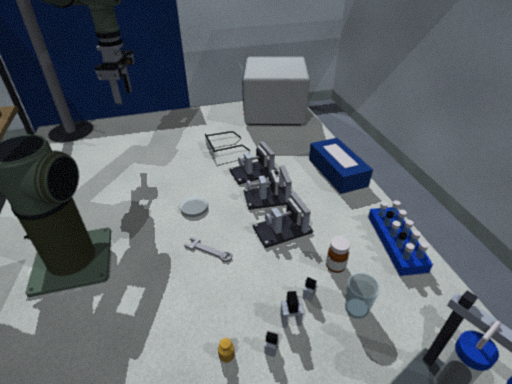

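View pics/top0.png

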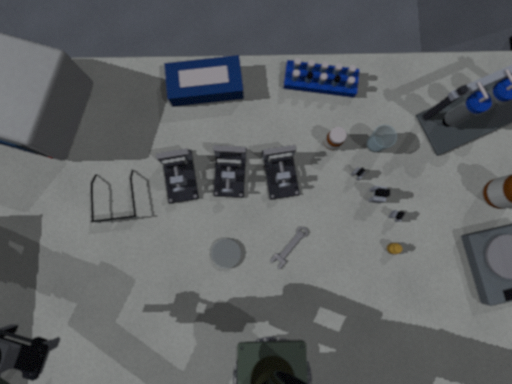

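Both views show three holders: top (180,177), (230,173), (281,173), side (252,165), (268,190), (284,222). There are three U-parts: top (360,172), (380,194), (398,215), side (310,287), (292,305), (272,341). The middle one looks largest. I'll check both choices in close crops.

Run:
```python
import cv2,numpy as np
t=cv2.imread("pics/top0.png");s=cv2.imread("pics/side0.png")
a=cv2.resize(t[140:210,150:310],(800,350),interpolation=cv2.INTER_CUBIC)
b=cv2.resize(s[135:250,220:330],None,fx=2.17,fy=2.17,interpolation=cv2.INTER_CUBIC)
c=cv2.resize(s[260:370,250:345],(240,250),interpolation=cv2.INTER_CUBIC)
d=cv2.resize(t[155:230,340:415],(250,250),interpolation=cv2.INTER_CUBIC)
o=np.zeros((600,800,3),np.uint8);o[:350]=a;o[350:350+b.shape[0],:b.shape[1]]=b[:250];o[350:,250:490]=c;o[350:,500:750]=d
cv2.imwrite("pics/crop1.png",o);print(b.shape)
```

```text
(250, 239, 3)
```

View pics/crop1.png

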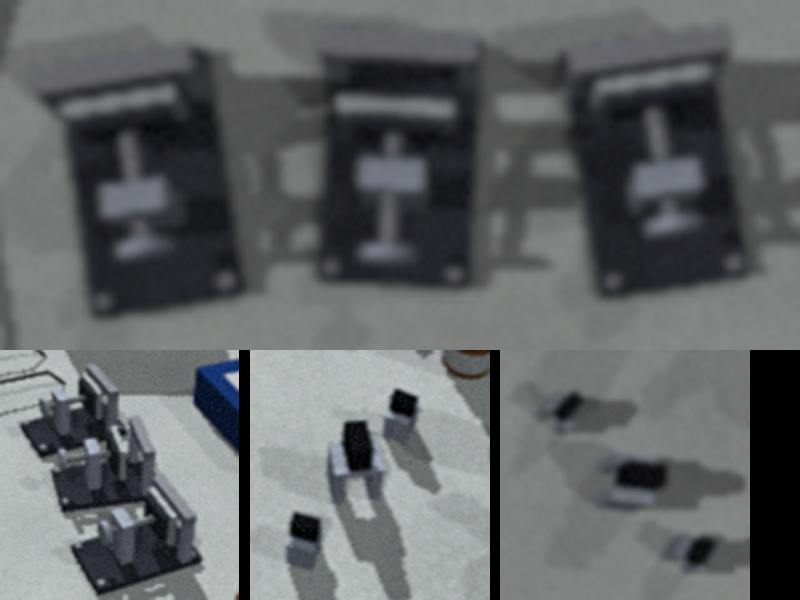

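Middle holder (top 230,173) shows the wide gap and the pad furthest out, so it is holder_a. The middle U (top 380,194; side 292,305) is clearly the largest spacer. Next I measure both.

```bash
cat > h.py <<'E'
import cv2,numpy as np
from station import manip
C={n:manip.calibration(n) for n in("side","top")}
def P(n):
    c=C[n];return [np.array(c[k],float) for k in("rvec","tvec","intrinsics","D")]
def proj(n,p):
    return cv2.projectPoints(np.array(p,float).reshape(-1,1,3),*P(n))[0].reshape(-1,2)
def ray(n,px):
    r,t,K,D=P(n);R=cv2.Rodrigues(r)[0]
    u=cv2.undistortPoints(np.array(px,float).reshape(-1,1,2),K,D).reshape(-1,2)
    return -R.T@t.ravel(),np.c_[u,np.ones(len(u))]@R
def plane(n,px,z):
    o,d=ray(n,px);return o+d*((z-o[2])/d[:,2])[:,None]
def box(o,yaw,x0,x1,y0,y1,z0,z1):
    c,s=np.cos(yaw),np.sin(yaw)
    return np.array([[o[0]+c*x-s*y,o[1]+s*x+c*y,z] for x in(x0,x1) for y in(y0,y1) for z in(z0,z1)])
def hull(im,n,b,col,k,off):
    h=cv2.convexHull(proj(n,b).astype(np.float32)).reshape(-1,2)
    cv2.polylines(im,[np.int32(((h+.5-off)*k-.5)*16)],True,col,1,cv2.LINE_AA,4)
E
python3 - <<'E'
from h import *
t=cv2.imread("pics/top0.png");s=cv2.imread("pics/side0.png")
for n in C: print(n,ray(n,[[0,0]])[0].round(3))
def blobs(n,im,roi,th,z):
    x0,y0,x1,y1=roi;g=im.max(2)[y0:y1,x0:x1]
    g=cv2.resize(g,None,fx=4,fy=4,interpolation=cv2.INTER_CUBIC)
    m=(g<th).astype(np.uint8);k,l,st,ce=cv2.connectedComponentsWithStats(m)
    for i in range(1,k):
        if st[i,4]>200:
            c=cv2.findContours((l==i).astype(np.uint8),0,cv2.CHAIN_APPROX_NONE)[0][0].reshape(-1,2)
            w=plane(n,(c+.5)/4-.5+[x0,y0],z)
            cc=(ce[i]+.5)/4-.5+[x0,y0]
            r=cv2.minAreaRect((w[:,:2]*1000).astype(np.float32))
            print(n,cc.round(1),st[i,4]/16,np.round(r[0],1),np.round(r[1],1),round(r[2],1),"cen",plane(n,[cc],z).round(4))
blobs("top",t,(350,160,412,225),40,.087)
blobs("side",s,(255,270,330,360),40,.07)
blobs("top",t,(205,140,255,205),70,.012)
print("pad-ish tile",)
E
```

```text
side [ 0.317 -0.716  0.719]
top [0.361 0.053 1.154]
top [360.1 171.6] 26.9375 [ 558.  -251.8] [ 9.6 22.6] 43.3 cen [[ 0.5581 -0.252   0.087 ]]
top [382.1 192.3] 88.875 [ 499.6 -308.6] [37.9 19.1] 84.0 cen [[ 0.4996 -0.309   0.087 ]]
top [399.6 214.9] 36.375 [ 436.8 -352.3] [13.8 23.8] 53.2 cen [[ 0.4367 -0.3525  0.087 ]]
side [310.3 283.3] 77.4375 [ 558.7 -280.9] [24.9 21.9] 50.0 cen [[ 0.5582 -0.2811  0.07  ]]
side [292.1 302. ] 185.4375 [ 503.1 -315.2] [51.3 21.6] 79.8 cen [[ 0.5029 -0.3159  0.07  ]]
side [271.4 338. ] 98.4375 [ 437.  -381.6] [20.  22.2] 56.9 cen [[ 0.4367 -0.3817  0.07  ]]
top [229.2 173.6] 1142.5625 [573.5 123.1] [116.1 135.6] 86.1 cen [[0.5734 0.1129 0.012 ]]
pad-ish tile
```

Run:
```python
from h import *
f=lambda l:np.array(l)/5-.4+[150,140]
print("base near",plane("top",f([[318,280],[468,286]]),.012).round(4).tolist())
print("bar far edge ",plane("top",f([[320,32],[480,38]]),.09).round(4).tolist())
print("bar front",plane("top",f([[320,58],[480,64]]),.09).round(4).tolist())
print("tile top",plane("top",f([[336,96],[456,98]]),.085).round(4).tolist())
b=plane("top",f([[318,280],[468,286]]),.012)
d=b[0]-b[1];yaw=np.arctan2(-d[0],d[1]);print(yaw)
m=b.mean(0);o=m[:2]+.075*np.array([np.cos(yaw),np.sin(yaw)]);
yaw=-0.01
print(o,yaw)
k=8
t=cv2.imread("pics/top0.png");s=cv2.imread("pics/side0.png")
def ov(n,im,x0,y0,w,h,k,items):
    c=cv2.resize(im[y0:y0+h,x0:x0+w],None,fx=k,fy=k,interpolation=cv2.INTER_CUBIC)
    for b,col in items: hull(c,n,b,col,k,np.array([x0,y0]))
    return c
def H(o,y): return [(box(o,y,-.075,.075,-.045,.045,0,.012),(0,255,255)),(box(o,y,.042,.058,-.045,.045,.074,.09),(0,0,255)),(box(o,y,.01,.02,-.032,.032,.035,.085)[4:],(0,255,0)),(box(o,y,-.0685,-.0675,-.016,.016,.044,.076)[:4],(255,0,255))]
def S(o,y): return [(box(o,y,-.01,.01,-.017,.017,.053,.087),(0,0,255)),(box(o,y,-.021,.021,-.017,.017,.045,.053),(0,255,255)),(box(o,y,-.021,-.011,-.017,.017,0,.045),(0,255,0)),(box(o,y,.011,.021,-.017,.017,0,.045),(255,0,0))]
hh=H(o,yaw);ss=S((.501,-.314),-.12)
A=ov("top",t,203,140,50,65,6,hh);B=ov("side",s,240,160,66,54,6,hh)
D=ov("top",t,360,175,40,35,6,ss);E=ov("side",s,270,280,45,50,6,ss)
O=np.zeros((600,800,3),np.uint8)
for im,(x,y) in((A,(0,0)),(B,(310,0)),(D,(0,395)),(E,(310,330))):
    h,w=im.shape[:2];h=min(h,600-y);O[y:y+h,x:x+w]=im[:h]
cv2.imwrite("pics/ov1.png",O)
```

```text
base near [[0.5089, 0.1603, 0.012], [0.5037, 0.0728, 0.012]]
bar far edge  [[0.6372, 0.1511, 0.09], [0.6322, 0.0626, 0.09]]
bar front [[0.6224, 0.1512, 0.09], [0.6175, 0.0628, 0.09]]
tile top [[0.602, 0.143, 0.085], [0.5996, 0.0765, 0.085]]
-0.059205003128093056
[0.581133   0.11215234] -0.01
```

View pics/ov1.png

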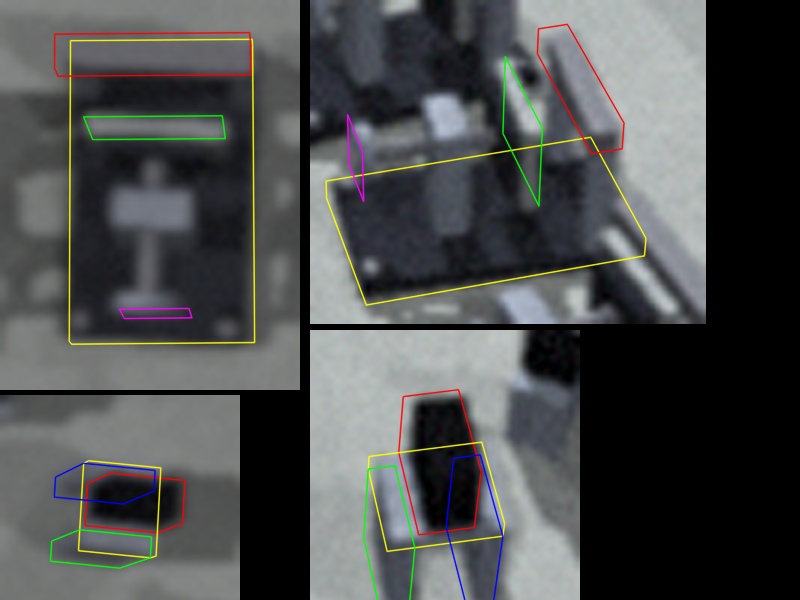

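The overlays nearly fit. Refined poses: holder_a origin about (0.580, 0.111), yaw −0.055, and spacer about (0.501, −0.314), yaw about −0.1. Now moving: first to a middle point, then above the spacer.

```bash
cat >> h.py <<'E'
from scipy.spatial.transform import Rotation as Ro
def go(p,a,base=None):
    """slide (cm) and turn from base (default measured) pose to TCP p, tool down, tool y at world angle a"""
    s=manip.get_state();q=s['orientation'];b=Ro.from_quat([*q[1:],q[0]]);bp=s['tool_pos']
    if base is not None: bp,b=np.array(base[0]),down(base[1])
    print(np.round(b.inv().apply(np.array(p)-bp)*100,2).tolist(),np.round((b.inv()*down(a)).as_rotvec(),3).tolist())
def down(a):
    y=np.array([np.cos(a),np.sin(a),0]);z=np.array([0,0,-1.]);return Ro.from_matrix(np.c_[np.cross(y,z),y,z])
E
python3 - <<'E'
from h import *
B=((.171,.549,.205),1.268)
go((.45,.08,.22),.3,B)
go((.501,-.314,.15),-.1,((.45,.08,.22),.3))
E
```

```text
[-40.62, -36.45, -1.5] [0.0, 0.0, 0.968]
[-39.15, -6.77, 7.0] [0.0, 0.0, 0.4]
```

>>> jog_arm([
  {"slide":[-40.6,-36.5,-1.5],"angular":[0,0,0.97]},
  {"slide":[-40.6,-36.5,-1.5],"angular":[0,0,0.97]},
  {"slide":[-40.6,-36.5,-1.5],"angular":[0,0,0.97]},
  {"slide":[-40.6,-36.5,-1.5],"angular":[0,0,0.97]},
  {"slide":[-40.6,-36.5,-1.5],"angular":[0,0,0.97]},
  {"slide":[-40.6,-36.5,-1.5],"angular":[0,0,0.97]},
  {"slide":[-40.6,-36.5,-1.5],"angular":[0,0,0.97]},
  {"slide":[-40.6,-36.5,-1.5],"angular":[0,0,0.97]},
], claw=0.35)

```text
time_s: 1.1
tool_pos: [0.4269, 0.1176, 0.2191]
orientation: [-0.0, 0.594, 0.804, 0.0]
ft_force: [0.6, -0.3, -0.6]
gripper_width: 0.65
grip_force: 0.0
```

```bash
python3 -c "
from h import *
print(manip.get_state()['tool_pos'])
go((.501,-.314,.15),-.1)"
```

```text
[0.42694064 0.11759993 0.21908139]
[-43.43, -5.63, 6.9] [0.0, -0.0, 0.399]
```

>>> jog_arm([
  {"slide":[-43.4,-5.6,6.9],"angular":[0,0,0.4]},
  {"slide":[-43.4,-5.6,6.9],"angular":[0,0,0.4]},
  {"slide":[-43.4,-5.6,6.9],"angular":[0,0,0.4]},
  {"slide":[-43.4,-5.6,6.9],"angular":[0,0,0.4]},
  {"slide":[-43.4,-5.6,6.9],"angular":[0,0,0.4]},
  {"slide":[-43.4,-5.6,6.9],"angular":[0,0,0.4]},
  {"slide":[-43.4,-5.6,6.9],"angular":[0,0,0.4]},
  {"slide":[-43.4,-5.6,6.9],"angular":[0,0,0.4]},
])

```text
time_s: 2.1
tool_pos: [0.4999, -0.3151, 0.1483]
orientation: [-0.001, 0.743, 0.669, -0.0]
ft_force: [0.2, 0.8, -0.7]
gripper_width: 0.653
grip_force: 0.0
```

>>> jog_arm([
  {"slide":[0,0,0]},
  {"slide":[0,0,0]},
])

```text
schema error: expected keys slide, angular
```

Run:
```python
from h import *
go((.501,-.314,.057),-.1)
s=manip.camera("side")[:,:,::-1];t=manip.camera("top")[:,:,::-1]
a=cv2.resize(s[230:340,240:340],None,fx=4.5,fy=4.5,interpolation=2)
b=cv2.resize(t[155:230,335:420],(380,335),interpolation=2)
O=np.zeros((500,835,3),np.uint8)[:, :800];O[:a.shape[0],:a.shape[1]][:]=a[:500];O[:335,450:800]=b[:,:350]
cv2.imwrite("pics/pre.png",O)
```

```text
[0.11, 0.12, 9.13] [-0.002, -0.001, -0.006]
```

View pics/pre.png

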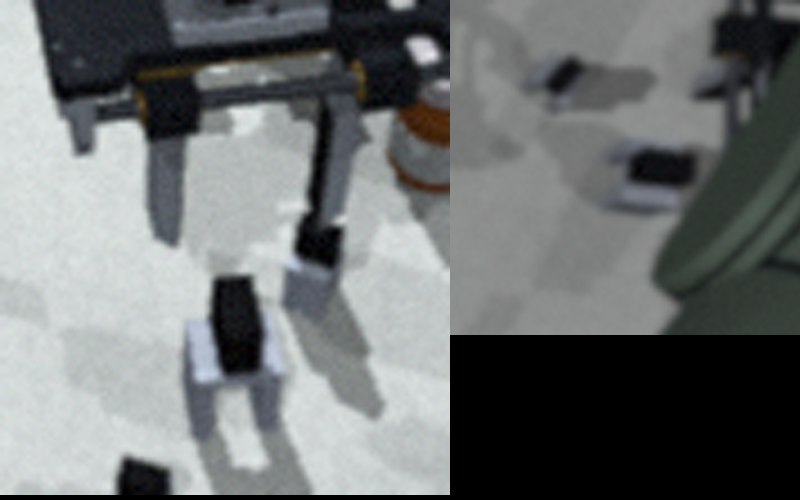

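The picture shows the open fingers astride the black block (crop fingers at (165,240) and (330,220), block at (240,325)), clear of the small spacers. I go down and grip.

>>> jog_arm([
  {"slide":[0.1,0.1,4.5],"angular":[0,0,0]},
  {"slide":[0.1,0.1,8],"angular":[0,0,0]},
  {"slide":[0.1,0.1,9.1],"angular":[0,0,0]},
  {"slide":[0.1,0.1,9.1],"angular":[0,0,0]},
  {"slide":[0.1,0.1,9.1],"angular":[0,0,0]},
])

```text
time_s: 2.82
tool_pos: [0.5033, -0.3114, 0.0613]
orientation: [0.002, 0.742, 0.671, 0.0]
ft_force: [0.1, -0.6, 0.4]
gripper_width: 0.646
grip_force: 0.0
```

>>> jog_arm([
  {"slide":[0,0,0],"angular":[0,0,0]},
  {"slide":[0,0,0],"angular":[0,0,0]},
  {"slide":[0,0,0],"angular":[0,0,0]},
  {"slide":[0,0,0],"angular":[0,0,0]},
  {"slide":[0,0,0],"angular":[0,0,0]},
  {"slide":[0,0,0],"angular":[0,0,0]},
], claw=1, grip_force=25)

```text
time_s: 3.58
tool_pos: [0.5019, -0.3109, 0.0591]
orientation: [-0.0, 0.742, 0.671, -0.0]
ft_force: [-0.2, -0.1, 0.8]
gripper_width: 0.215
grip_force: 24.5
```

```bash
python3 -c "
from h import *
go((.502,-.311,.2),-.1)
go((.629,.1085,.2),-.055,((.502,-.311,.2),-.1))"
```

```text
[-0.01, 0.01, -14.09] [-0.0, -0.0, -0.001]
[43.01, 8.45, 0.0] [0.0, 0.0, -0.045]
```

>>> jog_arm([
  {"slide":[0,0,-4],"angular":[0,0,0]},
  {"slide":[0,0,-9],"angular":[0,0,0]},
  {"slide":[0,0,-14],"angular":[0,0,0]},
  {"slide":[0,0,-14],"angular":[0,0,0]},
  {"slide":[0,0,-14],"angular":[0,0,0]},
])

```text
time_s: 4.2
tool_pos: [0.5011, -0.3103, 0.1978]
orientation: [-0.001, 0.742, 0.671, -0.0]
ft_force: [-0.5, 0.5, -2.2]
gripper_width: 0.214
grip_force: 24.5
```

>>> jog_arm([
  {"slide":[4,0.8,0],"angular":[0,0,0]},
  {"slide":[10,2,0],"angular":[0,0,-0.01]},
  {"slide":[16,3.2,0],"angular":[0,0,-0.02]},
  {"slide":[22,4.4,0],"angular":[0,0,-0.03]},
  {"slide":[28,5.5,0],"angular":[0,0,-0.04]},
  {"slide":[34,6.7,0],"angular":[0,0,-0.045]},
  {"slide":[39,7.7,0],"angular":[0,0,-0.045]},
  {"slide":[43,8.45,0],"angular":[0,0,-0.045]},
])

```text
time_s: 5.2
tool_pos: [0.6276, 0.1106, 0.1953]
orientation: [-0.002, 0.726, 0.688, -0.002]
ft_force: [1.2, -0.9, -1.5]
gripper_width: 0.214
grip_force: 24.5
```

>>> jog_arm([
  {"slide":[0,0,0],"angular":[0,0,0]},
  {"slide":[0,0,0],"angular":[0,0,0]},
  {"slide":[0,0,2],"angular":[0,0,0]},
  {"slide":[0,0,3],"angular":[0,0,0]},
  {"slide":[0,0,3],"angular":[0,0,0]},
  {"slide":[0,0,3],"angular":[0,0,0]},
])

```text
time_s: 5.95
tool_pos: [0.6295, 0.108, 0.1693]
orientation: [0.0, 0.727, 0.687, 0.0]
ft_force: [-0.8, 0.0, -0.6]
gripper_width: 0.213
grip_force: 24.5
```

Run:
```python
from h import *
st=manip.get_state();p=st['tool_pos'];print(p,st['ft_force'].round(1))
s=manip.camera("side")[:,:,::-1].copy();t=manip.camera("top")[:,:,::-1].copy()
cv2.imwrite("pics/s2.png",s);cv2.imwrite("pics/t2.png",t)
x0,y0,w,h,k=230,130,100,85,8
c=cv2.resize(s[y0:y0+h,x0:x0+w],None,fx=k,fy=k,interpolation=2)[:600]
o=(.5795,.111);y=-.055
f=p[2]-.059
for b,col in[(box(o,y,.042,.058,-.045,.045,.074,.09),(0,0,255)),(box(o,y,-.075,.075,-.045,.045,0,.012),(0,255,255)),
 (box(p,y,-.021,-.011,-.017,.017,f,f+.045),(0,255,0)),(box(p,y,.011,.021,-.017,.017,f,f+.045),(255,0,0))]: hull(c,"side",b,col,k,np.array([x0,y0]))
cv2.imwrite("pics/ov2.png",c)
```

```text
[0.62949929 0.10799209 0.16930784] [-0.8  0.  -0.6]
```

View pics/ov2.png

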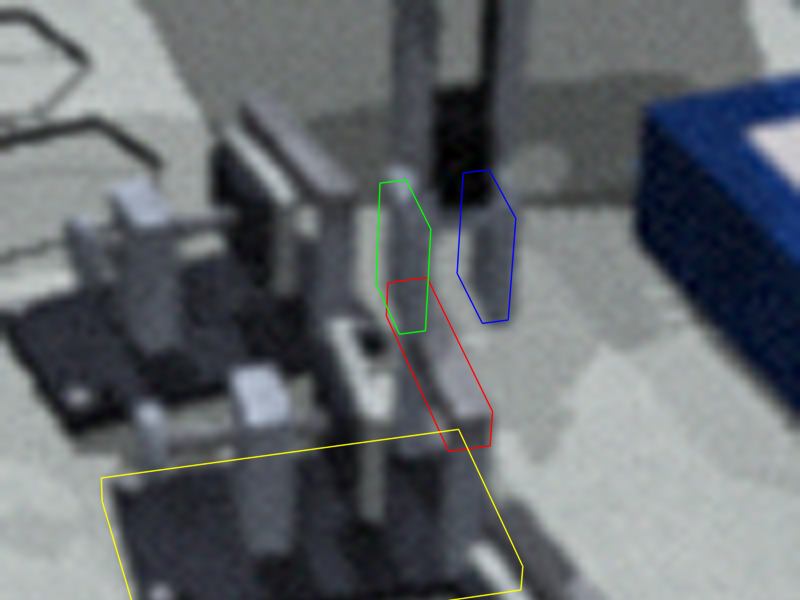

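The held spacer fits its overlay well (leg edges x≈430 and 515), and the bar fits within about 1 mm (right edge ≈491). One subpixel check of the bar's x before I lower.

Run:
```python
from h import *
g=cv2.cvtColor(cv2.imread("pics/top0.png"),6).astype(np.float32)
y=-.055;R=np.array([[np.cos(y),-np.sin(y)],[np.sin(y),np.cos(y)]])
def prof(z,xs,ys,o=(.5795,.111)):
    X,Y=np.meshgrid(xs,ys,indexing='ij');w=np.c_[X.ravel(),Y.ravel()]@R.T+o
    p=proj("top",np.c_[w,np.full(len(w),z)]).astype(np.float32)
    return cv2.remap(g,p[:,0].reshape(X.shape),p[:,1].reshape(X.shape),1).mean(1)
xs=np.arange(.034,.068,.002)
print("bar x",dict(zip((xs*1000).round().astype(int).tolist(),prof(.09,xs,np.linspace(-.035,.035,30)).round().astype(int).tolist())))
xs=np.arange(-.006,.032,.002)
print("tile x",dict(zip((xs*1000).round().astype(int).tolist(),prof(.085,xs,np.linspace(-.025,.025,30)).round().astype(int).tolist())))
xs=np.arange(-.09,-.06,.002)
print("base near",dict(zip((xs*1000).round().astype(int).tolist(),prof(.012,xs,np.linspace(-.04,.04,30)).round().astype(int).tolist())))
for z,L,xx in((.085,.032,(.013,.018)),(.09,.045,(.044,.056))):
  ys=np.arange(L-.012,L+.012,.002)
  for sg in(-1,1): print("y",sg,dict(zip((ys*1000).round().astype(int).tolist(),[int(prof(z,np.linspace(*xx,5),[sg*v]).mean()) for v in ys])))
```

```text
bar x {34: 30, 36: 32, 38: 38, 40: 52, 42: 69, 44: 87, 46: 97, 48: 101, 50: 101, 52: 102, 54: 102, 56: 103, 58: 105, 60: 110, 62: 114, 64: 119, 66: 124}
tile x {-6: 39, -4: 36, -2: 32, 0: 29, 2: 29, 4: 31, 6: 36, 8: 44, 10: 61, 12: 85, 14: 106, 16: 118, 18: 114, 20: 95, 22: 70, 24: 48, 26: 35, 28: 30, 30: 27}
base near {-90: 127, -88: 127, -86: 126, -84: 124, -82: 121, -80: 117, -78: 108, -76: 90, -74: 69, -72: 52, -70: 45, -68: 45, -66: 47, -64: 47, -62: 50}
y -1 {20: 116, 22: 116, 24: 116, 26: 115, 28: 110, 30: 98, 32: 81, 34: 59, 36: 43, 38: 35, 40: 34, 42: 39}
y 1 {20: 110, 22: 111, 24: 113, 26: 114, 28: 112, 30: 105, 32: 90, 34: 70, 36: 57, 38: 55, 40: 61, 42: 62}
y -1 {33: 99, 35: 101, 37: 101, 39: 100, 41: 96, 43: 91, 45: 87, 47: 85, 49: 91, 51: 95, 53: 97, 55: 96}
y 1 {33: 98, 35: 97, 37: 97, 39: 98, 41: 98, 43: 100, 45: 103, 47: 106, 49: 108, 51: 109, 53: 110, 55: 109}
```

>>> jog_arm([
  {"slide":[0,0.05,1.5],"angular":[0,0,0]},
  {"slide":[0,0.05,2.0],"angular":[0,0,0]},
  {"slide":[0,0.05,2.3],"angular":[0,0,0]},
  {"slide":[0,0.05,2.6],"angular":[0,0,0]},
  {"slide":[0,0.05,2.6],"angular":[0,0,0]},
])

```text
time_s: 6.68
tool_pos: [0.6297, 0.1084, 0.143]
orientation: [-0.0, 0.727, 0.687, -0.0]
ft_force: [1.2, -0.9, -0.7]
gripper_width: 0.213
grip_force: 24.5
```

Feet are 6 mm below the bar top with no contact force, so it is entering cleanly. I continue down.

>>> jog_arm([
  {"slide":[0,0,1.0],"angular":[0,0,0]},
  {"slide":[0,0,2.0],"angular":[0,0,0]},
  {"slide":[0,0,2.8],"angular":[0,0,0]},
  {"slide":[0,0,3.5],"angular":[0,0,0]},
  {"slide":[0,0,3.7],"angular":[0,0,0]},
  {"slide":[0,0,3.7],"angular":[0,0,0]},
  {"slide":[0,0,3.7],"angular":[0,0,0]},
])

```text
time_s: 7.55
tool_pos: [0.6302, 0.1084, 0.1067]
orientation: [0.0, 0.727, 0.687, 0.0]
ft_force: [0.0, 0.2, -1.2]
gripper_width: 0.212
grip_force: 24.5
```

Run:
```python
from h import *
st=manip.get_state();p=st['tool_pos'];print(p,st['ft_force'].round(1),st['torque'].round(2))
s=manip.camera("side")[:,:,::-1].copy()
c=cv2.resize(s[140:215,240:325],None,fx=8,fy=8,interpolation=2)
cv2.imwrite("pics/s3.png",c)
```

```text
[0.63022534 0.10838883 0.10665684] [ 0.   0.2 -1.2] [-0.09  0.09 -0.05]
```

View pics/s3.png

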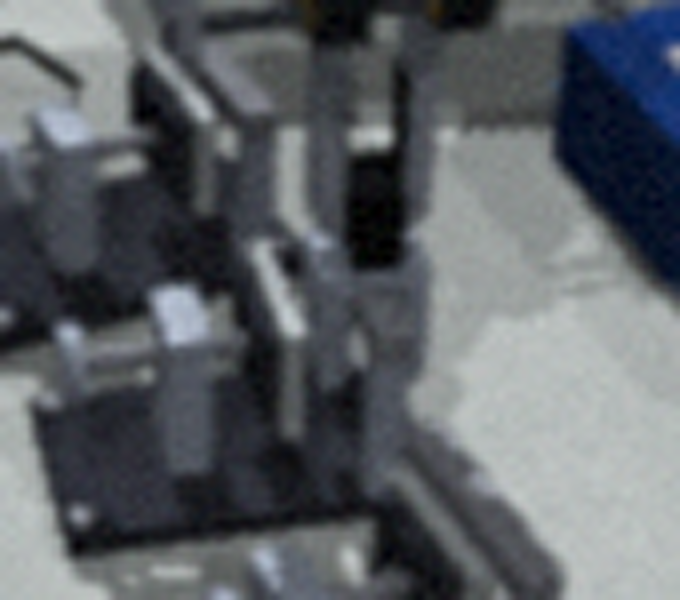

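One leg is down in the gap (325,340) between the tile and the bar, the other beyond the bar, with the bridge just above the bar. I seat it the last few millimetres.

>>> jog_arm([
  {"slide":[0,0,0.1],"angular":[0,0,0]},
  {"slide":[0,0,0.2],"angular":[0,0,0]},
  {"slide":[0,0,0.2],"angular":[0,0,0]},
  {"slide":[0,0,0.2],"angular":[0,0,0]},
])

```text
time_s: 8.1
tool_pos: [0.6298, 0.1084, 0.1042]
orientation: [-0.0, 0.727, 0.687, -0.0]
ft_force: [0.4, 0.0, -0.2]
gripper_width: 0.212
grip_force: 24.5
```

>>> jog_arm([
  {"slide":[0,0,0.05],"angular":[0,0,0]},
  {"slide":[0,0,0.1],"angular":[0,0,0]},
  {"slide":[0,0,0.1],"angular":[0,0,0]},
])

```text
time_s: 8.48
tool_pos: [0.6299, 0.1084, 0.1041]
orientation: [0.0, 0.727, 0.687, 0.0]
ft_force: [-3.2, -0.9, 6.8]
gripper_width: 0.211
grip_force: 24.5
```

Seated (6.8 N up at z=0.104). I release and rise.

>>> jog_arm([
  {"slide":[0,0,-0.08],"angular":[0,0,0]},
  {"slide":[0,0,-0.08],"angular":[0,0,0]},
  {"slide":[0,0,-0.08],"angular":[0,0,0]},
  {"slide":[0,0,-0.08],"angular":[0,0,0]},
  {"slide":[0,0,-0.08],"angular":[0,0,0]},
], claw=0.5)

```text
time_s: 9.1
tool_pos: [0.6298, 0.1084, 0.1039]
orientation: [-0.0, 0.727, 0.687, -0.0]
ft_force: [0.6, -0.6, -0.4]
gripper_width: 0.502
grip_force: 0.0
```

>>> jog_arm([
  {"slide":[0,0,-1],"angular":[0,0,0]},
  {"slide":[0,0,-3],"angular":[0,0,0]},
  {"slide":[0,0,-7],"angular":[0,0,0]},
  {"slide":[0,0,-11],"angular":[0,0,0]},
  {"slide":[0,0,-11],"angular":[0,0,0]},
  {"slide":[0,0,-11],"angular":[0,0,0]},
])

```text
time_s: 9.85
tool_pos: [0.6297, 0.1084, 0.2144]
orientation: [0.0, 0.727, 0.687, 0.0]
ft_force: [0.1, 0.4, -0.8]
gripper_width: 0.498
grip_force: 0.0
```

Run:
```python
from h import *
s=manip.get_state();print(s['tool_pos'],s['gripper_width'])
y=-.055;o=np.array([.580,.111]);ex=np.array([np.cos(y),np.sin(y)])
a=o+ex*(-.068-.04);print("stage",a)
go((*a,.215),np.pi/2+y); print('then down .163')
im=manip.camera("side")[:,:,::-1]
c=cv2.resize(im[140:215,240:325],None,fx=8,fy=8,interpolation=2)
cv2.imwrite("pics/s4.png",c)
```

```text
[0.62971756 0.10837597 0.21438922] 0.4984096245601275
stage [0.47216331 0.11693701]
[-0.03, -15.78, -0.07] [0.0, 0.0, -1.572]
then down .163
```

View pics/s4.png

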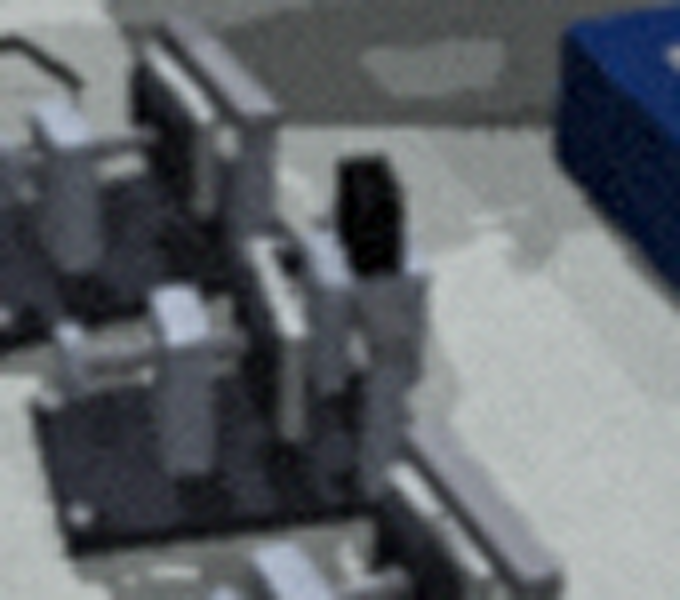

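The spacer hangs square on the bar, near the middle, with one leg in the gap. Next, stage in front of the pad with the fingers closed.

>>> jog_arm([
  {"slide":[0,-3,0],"angular":[0,0,-0.18]},
  {"slide":[0,-6,0],"angular":[0,0,-0.36]},
  {"slide":[0,-9,0],"angular":[0,0,-0.54]},
  {"slide":[0,-12,0],"angular":[0,0,-0.72]},
  {"slide":[0,-14,0],"angular":[0,0,-0.9]},
  {"slide":[0,-15.8,0],"angular":[0,0,-1.08]},
  {"slide":[0,-15.8,0],"angular":[0,0,-1.26]},
  {"slide":[0,-15.8,0],"angular":[0,0,-1.44]},
], claw=1)

```text
time_s: 10.9
tool_pos: [0.4705, 0.1172, 0.2121]
orientation: [-0.002, 0.09, 0.996, -0.0]
ft_force: [-0.9, 0.2, 0.3]
gripper_width: 0.005
grip_force: 0.0
```

>>> jog_arm([
  {"slide":[0,0,0],"angular":[0,0,-0.13]},
  {"slide":[0,0,5],"angular":[0,0,-0.13]},
  {"slide":[0,0,10],"angular":[0,0,-0.13]},
  {"slide":[0,0,10],"angular":[0,0,-0.13]},
  {"slide":[0,0,10],"angular":[0,0,-0.13]},
])

```text
time_s: 11.52
tool_pos: [0.4725, 0.1173, 0.1146]
orientation: [0.0, 0.028, 1.0, 0.0]
ft_force: [0.8, 0.3, -0.0]
gripper_width: 0.01
grip_force: 0.0
```

Run:
```python
from h import *
s=manip.get_state();print(s['tool_pos'],s['gripper_width'],s['qpos'].round(2))
y=-.055;o=np.array([.580,.111]);ex=np.array([np.cos(y),np.sin(y)])
for d,z in((-.108,.052),(-.078,.052),(-.05,.052)): go((*(o+ex*d),z),np.pi/2+y)
```

```text
[0.47250872 0.11728365 0.11464024] 0.009993338101851844 [ 0.07  0.12  1.85 -0.    1.18 -1.45]
[0.03, -0.04, 6.26] [0.0, 0.0, -0.002]
[-2.97, -0.03, 6.26] [0.0, 0.0, -0.002]
[-5.77, -0.03, 6.27] [0.0, 0.0, -0.002]
```

>>> jog_arm([
  {"slide":[0,0,3],"angular":[0,0,0]},
  {"slide":[0,0,6.3],"angular":[0,0,0]},
  {"slide":[0,0,6.3],"angular":[0,0,0]},
  {"slide":[-1,0,6.3],"angular":[0,0,0]},
  {"slide":[-2,0,6.3],"angular":[0,0,0]},
  {"slide":[-2.5,0,6.3],"angular":[0,0,0]},
  {"slide":[-2.5,0,6.3],"angular":[0,0,0]},
  {"slide":[-2.5,0,6.3],"angular":[0,0,0]},
])

```text
time_s: 12.52
tool_pos: [0.4968, 0.1158, 0.0509]
orientation: [-0.0, 0.028, 1.0, -0.0]
ft_force: [-0.9, 0.1, 0.5]
gripper_width: 0.006
grip_force: 0.0
```

>>> jog_arm([
  {"slide":[-0.3,0,0],"angular":[0,0,0]},
  {"slide":[-0.6,0,0],"angular":[0,0,0]},
  {"slide":[-0.9,0,0],"angular":[0,0,0]},
  {"slide":[-0.9,0,0],"angular":[0,0,0]},
  {"slide":[-0.9,0,0],"angular":[0,0,0]},
])

```text
time_s: 13.15
tool_pos: [0.5052, 0.1153, 0.0507]
orientation: [-0.001, 0.028, 1.0, -0.0]
ft_force: [-3.3, 0.2, 2.4]
gripper_width: 0.006
grip_force: 1.8
```

Pad contact. I push on in small steps.

>>> jog_arm([
  {"slide":[-0.3,0,0],"angular":[0,0,0]},
  {"slide":[-0.6,0,0],"angular":[0,0,0]},
  {"slide":[-0.8,0,0],"angular":[0,0,0]},
  {"slide":[-0.9,0,0],"angular":[0,0,0]},
  {"slide":[-0.9,0,0],"angular":[0,0,0]},
])

```text
time_s: 13.78
tool_pos: [0.5139, 0.1147, 0.0507]
orientation: [-0.001, 0.028, 1.0, -0.0]
ft_force: [-6.6, -0.7, 3.3]
gripper_width: 0.006
grip_force: 3.2
```

>>> jog_arm([
  {"slide":[-0.1,0,0],"angular":[0,0,0]},
  {"slide":[-0.2,0,0],"angular":[0,0,0]},
  {"slide":[-0.2,0,0],"angular":[0,0,0]},
])

```text
time_s: 14.15
tool_pos: [0.5146, 0.1147, 0.0507]
orientation: [-0.003, 0.028, 1.0, -0.0]
ft_force: [-10.0, -1.2, 7.2]
gripper_width: 0.004
grip_force: 4.7
```

>>> jog_arm([
  {"slide":[-0.1,0,0],"angular":[0,0,0]},
  {"slide":[-0.2,0,0],"angular":[0,0,0]},
  {"slide":[-0.2,0,0],"angular":[0,0,0]},
  {"slide":[-0.2,0,0],"angular":[0,0,0]},
])

```text
time_s: 14.65
tool_pos: [0.5146, 0.1147, 0.0506]
orientation: [-0.005, 0.028, 1.0, -0.0]
ft_force: [-13.3, 0.3, 11.8]
gripper_width: 0.01
grip_force: 7.1
```

Run:
```python
from h import *
s=manip.get_state();print(s['tool_pos'],s['ft_force'].round(1))
im=manip.camera("side")[:,:,::-1];t=manip.camera("top")[:,:,::-1]
c=cv2.resize(im[140:215,240:325],None,fx=8,fy=8,interpolation=2)
cv2.imwrite("pics/s5.png",c)
```

```text
[0.51462867 0.11465841 0.0506205 ] [-13.3   0.3  11.8]
```

View pics/s5.png

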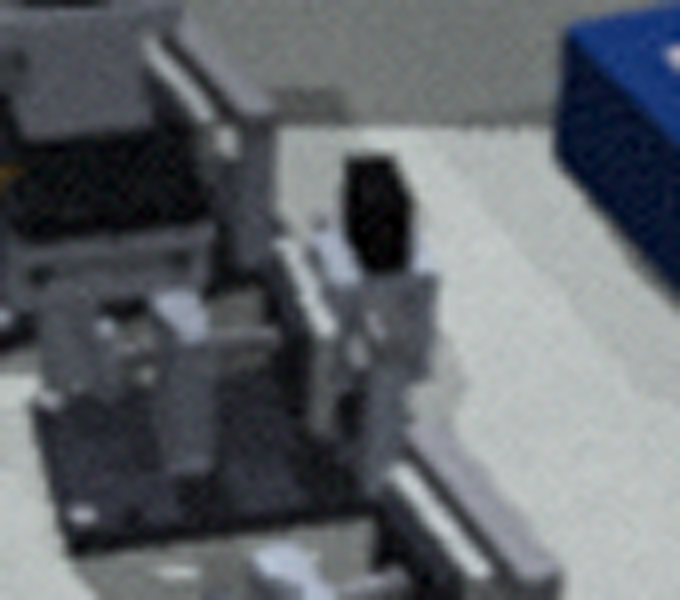

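The tile now bears on the leg (tile edge moved from x≈300 to 335), and the spacer slid about 3 mm until its leg met the bar. It is solid. I ease the vertical rubbing and press a little firmer.

>>> jog_arm([
  {"slide":[-0.1,0,-0.1],"angular":[0,0,0]},
  {"slide":[-0.2,0,-0.15],"angular":[0,0,0]},
  {"slide":[-0.3,0,-0.15],"angular":[0,0,0]},
  {"slide":[-0.3,0,-0.15],"angular":[0,0,0]},
  {"slide":[-0.3,0,-0.15],"angular":[0,0,0]},
])

```text
time_s: 15.38
tool_pos: [0.5145, 0.1146, 0.0507]
orientation: [-0.008, 0.028, 1.0, -0.0]
ft_force: [-16.5, 0.8, 9.9]
gripper_width: 0.001
grip_force: 8.9
```

>>> jog_arm([
  {"slide":[-0.15,0,-0.1],"angular":[0,0,0]},
  {"slide":[-0.3,0,-0.2],"angular":[0,0,0]},
  {"slide":[-0.3,0,-0.2],"angular":[0,0,0]},
  {"slide":[-0.3,0,-0.2],"angular":[0,0,0]},
])

```text
time_s: 15.88
tool_pos: [0.5144, 0.1147, 0.0508]
orientation: [-0.011, 0.028, 1.0, -0.0]
ft_force: [-20.3, 0.9, 6.6]
gripper_width: 0.004
grip_force: 10.0
```

Run:
```python
from h import *
s=manip.get_state();print(s['tool_pos'],s['ft_force'].round(1),s['qd'].round(3))
a=cv2.resize(manip.camera("side")[140:215,240:325,::-1],None,fx=7,fy=7,interpolation=2)
b=cv2.resize(manip.camera("top")[120:230,200:240,::-1],None,fx=5,fy=5,interpolation=2)
O=np.zeros((550,800,3),np.uint8);O[:525,:595]=a;O[:550,600:800]=b
cv2.imwrite("pics/fin.png",O)
```

```text
[0.51441911 0.11465293 0.05081488] [-20.3   0.9   6.6] [-0.     0.002  0.001 -0.    -0.001 -0.   ]
```

View pics/fin.png

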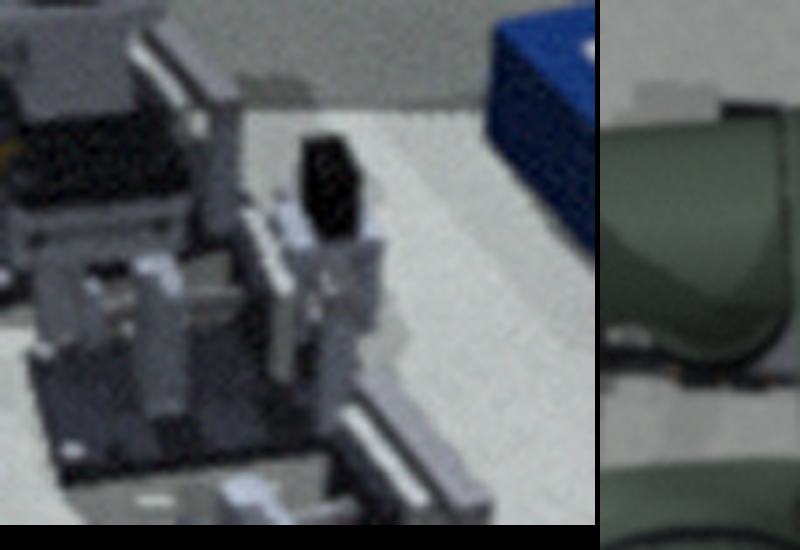

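The tile sits flush on the leg (crop 290,320), the spacer is upright and untouched, and the push is steady at 20 N. Handing in.

```bash
python3 -c "
from station import manip
print(manip.sign_off())"
```

```text
the job is handed in; nothing more can be done
None
```

I hung the largest spacer on holder_a's bar, one leg in the gap, and let go; the job is handed in with the arm holding the pad at a steady 20 N, the tile pressed on the leg and nothing touching the spacer.

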